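# Seat a label holder in a cam-lever clamp on a shelf edge and hold it home

### The arm

A 6-joint arm with a two-finger parallel gripper is mounted at the origin on a cart in front of the work surface, level with it; the furniture and walls round the work are solid. World frame = base frame: x ahead of the robot, y to its left, z up, the work surface at z = 0. Lengths are in mm, angles in degrees, forces in N, time in s.
With the tool pointing down it reaches from about 350 to 925 mm from the base axis. Payload 6.4 kg.
Tool frame: the origin (TCP) lies at the very end of the fingers, on their centre line; the grasp point (between the pads) lies 19 mm behind it; z points along the fingers, y is the direction in which the jaws open and shut (so a half turn about z gives the same grasp; the last joint's range is limited). The gripper opens to 85 mm and grips with 20 to 120 N. Pads are 22 mm wide; open, the fingers measure 114 mm over their backs; the gripper's body (76 mm by 85 mm) begins 54 mm behind the grasp point. The pads swing forward as they close: fully open they stand 13 mm farther back than shut.
Start: joints at [53.451, 14.043, 89.255, -0, 76.702, -9.975], TCP at [290.777, 581.346, 231.29] pointing down, gripper open.
Joint ranges: [-179.41, 179.41], [-58.25, 129.5], [7.25, 145.43], [-54.29, 234.29], [11.92, 165.04], [-157.13, 157.13]. Speed limits (degrees/s): [147.25, 147.25, 180, 180, 180, 180].

### API

Orientations are given as a 3x3 rotation matrix whose columns are the frame's x, y, z axes.
In Python, from station import * gives the robot as it stands.
- The arm moves only by the tool move_arm, never from a script. Its argument "commands" is text: rows parted by semicolons, each of 7 numbers parted by spaces: the turn, a rotation vector about the tool's x, y, z in degrees, then the shift along the tool's x, y, z in cm, then the gripper's target within -1 to 1 (shut at 1, half-way at 0, fully open at -1). In form: wx wy wz dx dy dz grip; .... A call has 1 to 10 rows; each row is the pose to reach, as a shift and turn from the pose commanded when the call began, along the tool's axes at that moment; what a row does not reach only later rows make up. A row lasts 1/12 s, in which the tool goes at most 41.7 mm and 7.16 degrees, less where a joint would pass 70% of its speed; a pose out of reach is approached as far as the arm can. A call with a gripper value outside its range is refused whole. The fingers move at their own pace and stop on an object; "grip_force" is the grip in N (left out, the last holds). Time passes only in rows, so rows that repeat a pose let the fingers close. It gives the time, the measured TCP pose, the force and the opening at its end, in the units of the state.
- get_state(): the state, without advancing time (a new reading comes with each control period).
- camera(name): name is "side" or "top"; returns (picture, depth): 420x560x3 uint8, red, green, blue; 420x560 float32, mm along the optical axis (not along the pixel's ray), 0 where there is no reading.
- get_calibration(name): a dict with "fx", "fy", "cx", "cy" (pixels), "pose" (4x4, takes a point from camera to world coordinates). Camera axes: x right, y down, z forward; pixel columns grow to the right and rows downward; lengths in mm; the calibration is good to about 2 mm. A picture is of the moment at which its call begins. get_calibration takes no time and is no camera call.
- close_job(): hands the job in, once; it reports no verdict.
Trained networks look in the newest picture that a camera, given by its name, has taken for a name from the list of things; names that differ only in an ending like _2 or _b are one class to them, and where a whole thing is asked for, a point or a joint stands for the part that bears it (a point fixed in the world has none). Each returns a list of dicts, best first, with "score" (0 to 1); they miss things now and then, are a little off and sometimes report something else, mostly with a low value. They report only what shows in the picture. A call takes as long as a camera call. They do not tell look-alikes from the thing itself.
- masks_of(target, camera): "region" (420x560 bool, what is visible of it) and "rect" ([left, top, width, height] in pixels, round what is visible of it).
- mark_of(target, camera): "at" ([row, column] in pixels: a listed point, or the origin of a listed thing).
The state is a dict: "time_s": time; "joint_positions": joint angles; "joint_velocities": joint speeds; "joint_efforts": joint torques, N m; "tcp_pos": TCP position; "tool_rot": TCP orientation; "contact_force": force on the tool from outside, world axes, zero at the start; "moment": the same for the moment, N m; "width": finger opening in mm.
Only numpy, scipy, OpenCV 4.12 (cv2) and the standard library are available. Lean on these libraries where they do the work, as an engineer would, in place of code of your own. Each camera call takes 0.05 s, during which the arm holds its last target. There are 200 camera calls.

### The job

Swing the lever of the label clamp on the riser shelf's front edge out to its middle mark, 45 degrees, so that the steel lip opens; then take the wide label holder (not the narrow one) out of the wooden rack and push it down behind the lip, label facing out from the shelf, until it is fully home against the spring strip in the bottom of the slot. Finish while still holding it pressed home, so that a colleague can throw the clamp. Leave the lever at 45 degrees and leave the narrow holder and all the other things where they stand.

Things in the scene. Friction and masses are not known exactly. Their poses are not given: they have to be found in the camera images.
- clamp_lever (a joint): Horizontal cam lever on a vertical pin; 0 = along the shelf edge, pointing to the shelf's left end (shelf +y), clamped; grows as it swings out; 0.785 rad (45 deg) = middle of the three black marks on the arc below it; 1.571 = straight out (shelf -x). Stiff, about 2.5 N at the knob; stays where left. It draws the lip outward: slot 2 mm wide at 0, about 9 mm at 45 deg.
- lever_knob (a point): Middle of the gripping part of the lever's upright black knob, a round handle 18 mm in diameter; the knob spans 13 mm below to 19 mm above this point, the lever arm lies under it. It travels on a circle of radius 105 mm about lever_hinge.
- lever_hinge (a point): Point on the vertical axis of the lever's pivot, at the height of lever_knob. Axes as those of the shelf.
- slot_home (a point): Centre of the holder's underside when fully home. x points from lip to shelf, y along the slot, z up. Slot open at the top, 102 mm long between cheeks. Back plate face 4.5 mm behind (+x), rising to 48 mm above this point, cheeks to 30 mm. Lip with the lever at 45 deg: inner face 4.5 mm in front (-x), straight to 32 mm above, then flaring outward to 40 mm above and 8 mm further out.
- ejector (a joint): Spring strip in the bottom of the slot, which pushes a holder back up: 0 = up (its top 10 mm above slot_home), 0.010 m = pressed fully down, home. It needs 3.2 N to start and 7.2 N at the bottom.
- shelf: Low white riser shelf 160 x 400 mm, top 110 mm above the bench, on tube legs, fixed; origin on the bench under its middle. x points from its front edge to its back, y along it to the left. The clamp is on its front (-x) edge and reaches 45 mm out, its index arc 90 mm; slot_home is 89.5 mm in front of and 60 mm right (-y) of the shelf's middle.
- holder_wide: The wide label holder, a grey plastic plate 90 mm wide (y), 95 mm high (z), 6 mm thick (x), about 60 g, bottom 5 mm tapered to 4 mm thick; origin in the centre of its underside. White label card with bar code on its front (-x) face; back plain with two small ribs. It stands upright 28 mm deep in one of the rack's two slots.
- holder_wide_tab (a point): Middle of the finger tab at the top of the wide holder, by which to grip it across its thickness: the tab is 9 mm thick (x), 50 mm wide (y), 24 mm high, its top 12 mm above this point. The point is 83 mm above the holder's underside.
- holder_narrow: The other label holder, the same but 60 mm wide, standing in the other slot; to stay there. Origin as for the wide one.
- rack: Plywood block 130 x 112 mm, 36 mm high, with two slots along its y, 70 mm apart along its x, for the holders; fixed in an episode, origin under its middle.
- carton: Small green carton 70 x 110 x 45 mm on the shelf, bystander.
- tape_brown: Roll of brown tape, 129 mm across, 48 mm high, lying on the shelf, bystander.
- glue_stick: Glue stick 27 mm across, 96 mm high, standing on the shelf, bystander.
- scanner: Hand-held bar code scanner lying on the bench, 148 x 119 x 56 mm, bystander.
- can: Drink can 53 mm across, 133 mm high, standing on the bench, bystander.
- notes: Block of yellow sticky notes 78 x 77 x 32 mm on the bench under the shelf, bystander.
There are look-alikes about, which are no part of the job. What is shaped like the holder_wide but pink is not meant.

How it is judged:
By the outcome, as a careful person would: the job done as asked, in the order asked, and still so for the second after the job is handed in, while the arm keeps its last pose, push and grip.
It also fails if it takes over 58 s, if anything falls off the work surface, if the arm or the gripper's body presses on something with over 40 N, if the wrist force passes 120 N, or if a joint passes its speed limit or range.

## Working session

There is one attempt and no reset: what is moved stays moved. The work goes in short steps, Python scripts to look and compute and a tool call to move; the robot and the scene stay as the last step left them, time stands still between calls to the robot, and variables do not carry over. Pictures are saved under pics/ and viewed, about 8 in all and at most 12, crops included, and the job is handed in when it is done.

Besides the shell and the picture viewer there is one more tool, called after "Emit:" as name(argument=value, ...) on one line, values as JSON. move_arm: Moves the arm, as the interface text tells. Its arguments: {"type":"object","properties":{"commands":{"type":"string"},"grip_force":{"type":"number"}},"required":["commands"]}

```bash
mkdir -p pics; ls
cat > h.py <<'E'
from station import *
import numpy as np, cv2
def P(cam,dep,r,c,win=2,d=None):
    k=get_calibration(cam);r=int(round(r));c=int(round(c))
    if d is None:
        w=dep[max(r-win,0):r+win+1,max(c-win,0):c+win+1];w=w[w>0];d=np.median(w)
    p=np.array([(c-k['cx'])/k['fx']*d,(r-k['cy'])/k['fy']*d,d,1]);return (np.array(k['pose'])@p)[:3]
def cloud(cam,dep,m=None):
    k=get_calibration(cam)
    v=dep>0
    if m is not None: v&=m
    r,c=np.nonzero(v);d=dep[r,c]
    p=np.stack([(c-k['cx'])/k['fx']*d,(r-k['cy'])/k['fy']*d,d,np.ones_like(d)])
    return (np.array(k['pose'])@p)[:3].T,r,c
E
python3 - <<'E'
from h import *
np.set_printoptions(precision=1,suppress=True)
s=get_state();print(s['time_s'],s['tcp_pos'],s['tool_rot'],s['contact_force'],s['width'])
for cam in('side','top'):
    im,d=camera(cam);cv2.imwrite(f'pics/{cam}0.png',im[:,:,::-1]);np.save(f'{cam}0.npy',d)
    print(cam,np.array(get_calibration(cam)['pose'])[:3,3])
    for t in('lever_knob','lever_hinge','slot_home','holder_wide_tab','holder_wide','holder_narrow','rack','shelf'):
        for q in mark_of(t,cam)[:3]:
            a=q['at']
            try:print(cam,t,round(q['score'],2),np.array(a),P(cam,d,*a))
            except Exception as e:print(cam,t,a,e)
E
```

```text
pics
0.0 [290.4 580.9 230.2] [[-0.9  0.4 -0. ]
 [ 0.4  0.9 -0. ]
 [ 0.  -0.  -1. ]] [-0.4  0.1  0. ] 84.97876861200707
side [ 371.6 1244.2  752.5]
side lever_knob 0.51 [202.3 294.9] [538.1 127.  142.2]
side slot_home 0.66 [184.9 294.3] [561.1  -9.9 119.6]
side holder_wide_tab 0.72 [223.7 260.4] [615.1 185.8 107.5]
side holder_wide_tab 0.58 [239.1 323.5] [456.7 219.   99.9]
side holder_wide_tab 0.55 [207.2 355.2] [393.2  35.3  89.1]
side holder_wide 0.76 [233.1 354. ] [391.8  33.3   8.1]
side holder_wide 0.72 [259.5 342.7] [411.2 202.1  33.9]
side holder_wide 0.58 [270.2 323.3] [454.5 249.   33.4]
side holder_narrow 0.8 [258.3 341. ] [416.3 197.8  36.2]
side holder_narrow 0.35 [225.  258.6] [616.3 191.6 108. ]
side rack 0.59 [267.  330.4] [439.3 237.6  35.5]
side shelf 0.37 [223.2 257.9] [620.7 182.6 107.9]
top [ 383.2  168.4 1411.5]
top lever_knob 0.91 [221.6 288. ] [545.8 124.5 149.3]
top lever_knob 0.61 [158.7 333.5] [694.7  12.6 151.5]
top lever_knob 0.57 [185.8 331.5] [637.9  14.4 109.1]
top lever_hinge 0.92 [222.  331.4] [547.8  21.1 123.6]
top slot_home 0.9 [215.2 364.3] [563.6 -58.3 123.3]
top holder_wide_tab 0.65 [260.3 249.6] [461.5 215.6 100.3]
top holder_wide_tab 0.45 [287.2 331.3] [395.5  12.4   2.8]
top holder_wide 0.65 [265.6 247.9] [450.  222.8  43.3]
top holder_wide 0.57 [288.3 326.7] [392.5  32.   93.2]
top holder_wide 0.15 [289.5 160.7] [393.1 423.4 122.6]
top holder_narrow 0.56 [280.3 273.3] [414.5 160.8  38.9]
top rack 0.9 [272.6 263.1] [432.4 185.6  34.6]
top rack 0.47 [287. 161.] [400.  423.4 123.5]
top shelf 0.55 [214.3 366.1] [566.  -63.2 123.1]
top shelf 0.34 [271.9 262.1] [434.9 188.1  35.2]
```

Run:
```python
import cv2
a=cv2.imread('pics/top0.png')[130:330,140:420];cv2.imwrite('pics/t1.png',cv2.resize(a,(784,560),interpolation=cv2.INTER_CUBIC))
a=cv2.imread('pics/side0.png')[130:330,190:430];cv2.imwrite('pics/s1.png',cv2.resize(a,(720,600),interpolation=cv2.INTER_CUBIC))
```

```text
(no output)
```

View pics/t1.png

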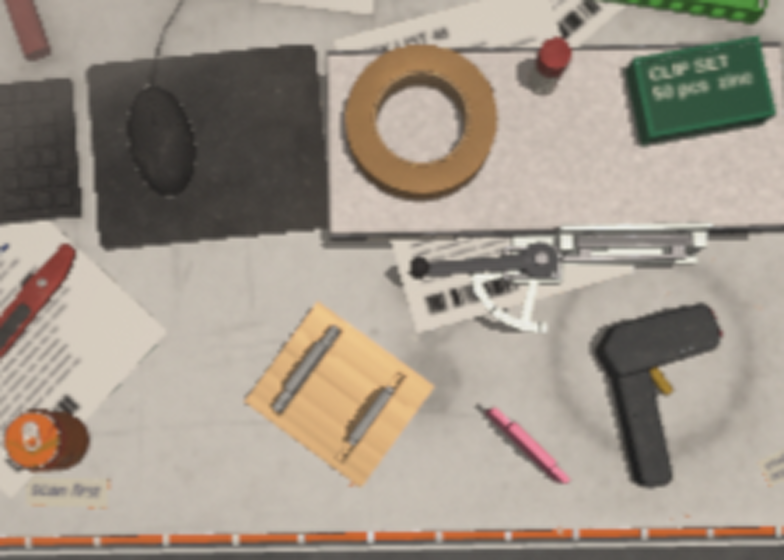

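View pics/s1.png

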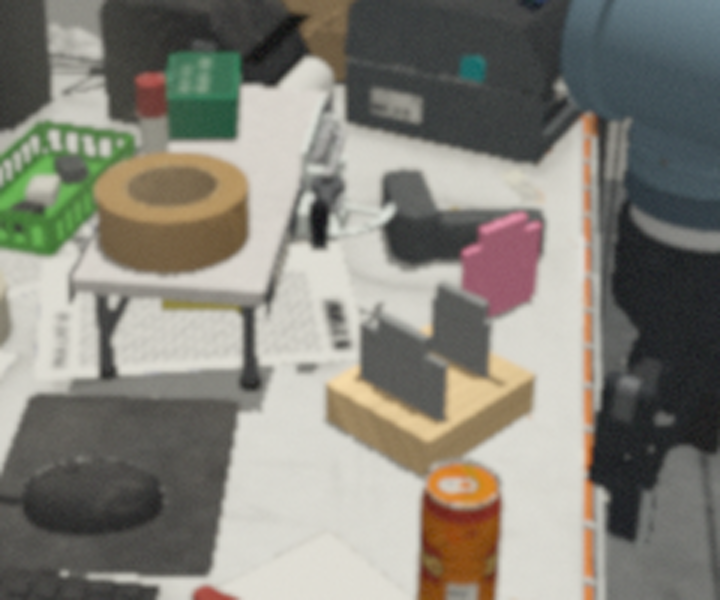

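The top crop shows the lever at 0 (knob at crop 418,267, hub at 542,258) and the slot to its right. In the rack the wide holder stands upper-left (about 308,368) and the narrow one lower-right (370,415). In the side crop the wide holder shows a plain grey face towards +x/+y, so its label faces -x/-y. The pink one is a decoy.

Run:
```python
from h import *
np.set_printoptions(precision=2,suppress=True)
d=np.load('top0.npy');im=cv2.imread('pics/top0.png')
p,r,c=cloud('top',d)
def rect(m,n):
    q=p[m];rc=cv2.minAreaRect(q[:,:2].astype(np.float32));print(n,m.sum(),rc,'z',np.percentile(q[:,2],[5,50,95]),'mean',q.mean(0))
    u,s,v=np.linalg.svd(q[:,:2]-q[:,:2].mean(0),full_matrices=False);print('   dir',v[0],np.degrees(np.arctan2(v[0,1],v[0,0])),'ext',np.ptp((q[:,:2]-q[:,:2].mean(0))@v.T,axis=0))
x,y,z=p.T
for lo in(70,92):
  rect((z>lo)&(z<112)&(x>400)&(x<520)&(y>185)&(y<270),f'wide z>{lo}')
rect((z>85)&(z<112)&(x>370)&(x<450)&(y>100)&(y<183),'narrow')
rect((z>28)&(z<42)&(x>340)&(x<520)&(y>80)&(y<290),'rack')
m=(z>104)&(z<117)&(x>578)&(x<760)&(y>-300)&(y<250);rect(m,'shelf')
# front edge line
e=[]
for yy in np.arange(-200,130,8):
    k=(abs(y-yy)<4)&(z>104)&(z<116)&(x>560)&(x<640)
    if k.sum()>5:e.append((yy,x[k].min()))
e=np.array(e);print(e.T)
rect((z>138)&(z<160)&(x>520)&(x<575)&(y>95)&(y<150),'knob')
rect((z>115)&(x>520)&(x<575)&(y>-3)&(y<40),'hub')
k=(z>80)&(x>545)&(x<600)&(y>-125)&(y<20)
# profile across slot
for yy in(-100,-80,-60,-40,-20):
    k=(abs(y-yy)<2.5)&(x>535)&(x<600);o=np.argsort(x[k]);print(yy,[(round(a),round(b)) for a,b in zip(x[k][o],z[k][o])])
# side view: tabs
ds=np.load('side0.npy');ps,rs,cs=cloud('side',ds);x,y,z=ps.T
k=(z>45)&(z<108)&(x>400)&(x<520)&(y>190)&(y<270);q=ps[k];print('side wide',k.sum(),q.mean(0),q.min(0),q.max(0));v=np.linalg.svd(q-q.mean(0),full_matrices=False)[2][2];print('normal',v,np.degrees(np.arctan2(v[1],v[0])))
k=(z>132)&(z<155)&(x>510)&(x<580)&(y>95)&(y<150);print('side knob',ps[k].mean(0),ps[k].min(0),ps[k].max(0))
```

```text
wide z>70 139 ((460.1827392578125, 219.77731323242188), (9.178804397583008, 88.25276947021484), 53.39863204956055) z [ 78.11  98.03 105.15] mean [459.62 219.61  94.21]
   dir [-0.8  0.6] 143.15420311260203 ext [88.24  9.18]
wide z>92 81 ((459.8837890625, 220.0835723876953), (9.043586730957031, 49.20638656616211), 53.39863204956055) z [ 95.74 101.06 105.76] mean [459.63 220.03 101.38]
   dir [-0.8  0.6] 142.9130562474429 ext [49.23  9.29]
narrow 84 ((417.3927917480469, 164.54344177246094), (8.940106391906738, 58.537811279296875), 52.770931243896484) z [ 89.29 101.09 105.9 ] mean [418.12 164.23 100.7 ]
   dir [-0.8  0.6] 143.27489057483 ext [58.55  9.15]
rack 1977 ((439.06072998046875, 192.27561950683594), (129.96942138671875, 112.02226257324219), 53.07661056518555) z [30.7  35.12 39.85] mean [438.13 191.53  35.17]
   dir [-0.6 -0.8] -126.5346691426389 ext [130.26 112.54]
shelf 6951 ((659.7562255859375, -49.97564697265625), (176.03079223632812, 501.8320617675781), 2.6248891353607178) z [105.39 109.4  113.8 ] mean [644.81  -9.47 109.48]
   dir [0.02 1.  ] 88.6011061789542 ext [500.07 19
[... 4493 characters left out ...]
-2), (556, -4), (556, 112), (556, 108), (558, 112), (558, 129), (559, 129), (559, 74), (559, 107), (559, 105), (561, 129), (561, 128), (562, 71), (562, 70), (563, 75), (563, 128), (564, 124), (567, 120), (567, 119), (567, 134), (568, 131), (570, 117), (570, 133), (570, 130), (572, 136), (572, 134), (574, 139), (574, 134), (580, 113), (581, 108), (584, 106), (585, 112), (586, 110), (588, 107), (591, 108), (591, 106), (593, 108), (593, 107), (595, 114), (596, 106), (597, 112), (598, 110)]
side wide 592 [454.71 222.06  73.3 ] [418.53 191.07  45.01] [492.43 248.39 103.64]
normal [-0.59 -0.81 -0.  ] -126.35377358096555
side knob [535.3  125.69 143.83] [528.16 115.17 132.37] [543.66 134.38 153.99]
```

Run:
```python
from h import *
np.set_printoptions(precision=1,suppress=True)
a=cv2.imread('pics/top0.png')[200:265,270:400];cv2.imwrite('pics/t2.png',cv2.resize(a,None,fx=6,fy=6,interpolation=cv2.INTER_CUBIC))
k=get_calibration('top');print(k)
```

```text
{'fx': 545.124997952376, 'fy': 545.124997952376, 'cx': 271.89887468855596, 'cy': 210.32565973659473, 'pose': array([[  -0. ,   -1. ,    0.1,  383.2],
       [  -1. ,    0. ,   -0. ,  168.4],
       [   0. ,   -0.1,   -1. , 1411.5],
       [   0. ,    0. ,    0. ,    1. ]])}
```

View pics/t2.png

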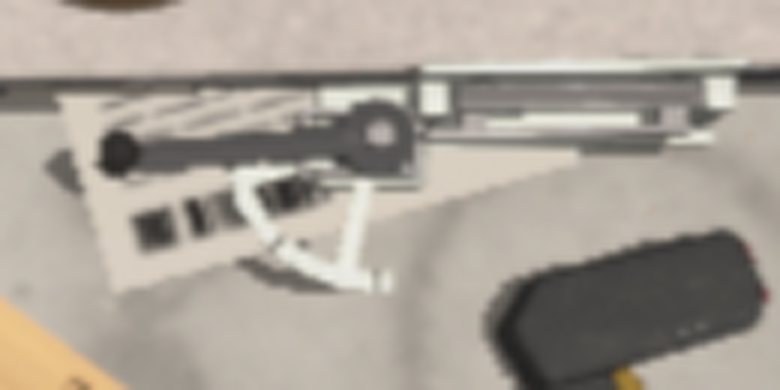

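```bash
cat >> h.py <<'E'
def ray(cam,u,v,z):
    k=get_calibration(cam);T=np.array(k['pose']);r=T[:3,:3]@np.array([(u-k['cx'])/k['fx'],(v-k['cy'])/k['fy'],1]);o=T[:3,3];return o+r*(z-o[2])/r[2]
def pix(cam,p):
    k=get_calibration(cam);T=np.linalg.inv(np.array(k['pose']));q=T@np.append(p,1);return q[0]/q[2]*k['fx']+k['cx'],q[1]/q[2]*k['fy']+k['cy']
E
python3 - <<'E'
from h import *
np.set_printoptions(precision=1,suppress=True)
f=lambda x,y:(270+x/6-.4,200+y/6-.4)
for n,xy,z in(('knob',(120,153),151),('pin',(380,133),125),('chL',(433,97),118),('chR',(718,93),118),('bpL',(420,70),136),('bpR',(745,66),136),('edgeL',(60,78),110),('slot88',(575,95),118)):
    print(n,ray('top',*f(*xy),z))
s=get_state();R=s['tool_rot'];print(np.array(R)*100)
E
```

```text
knob [538.3 120.9 151. ]
pin [548.1  16.7 125. ]
chL [563.2  -5.8 118. ]
chR [ 563.3 -119.8  118. ]
bpL [571.5   1.4 136. ]
bpR [ 571.4 -127.   136. ]
edgeL [574.1 142.9 110. ]
slot88 [563.2 -62.6 118. ]
[[ -89.4   44.7   -0. ]
 [  44.7   89.4   -0. ]
 [  -0.    -0.  -100. ]]
```

Emit:
move_arm(commands="0 0 58 -42.7 -30.1 2 0;0 0 58 -42.7 -30.1 2 0;0 0 58 -42.7 -30.1 2 0;0 0 58 -42.7 -30.1 2 0;0 0 58 -42.7 -30.1 2 0;0 0 58 -42.7 -30.1 2 0;0 0 58 -42.7 -30.1 2 0;0 0 58 -42.7 -30.1 2 0;0 0 58 -42.7 -30.1 2 0;0 0 58 -42.7 -30.1 2 0", grip_force=30)

```text
time_s: 1.73
tcp_pos: [488.5, 212.7, 215.6]
tool_rot: [[-0.094, 0.996, 0.001], [0.996, 0.094, 0.0], [0.0, 0.001, -1.0]]
contact_force: [1.2, 0.1, -0.1]
width: 42.6
```

```bash
cat >> h.py <<'E'
def go(p,yaw):
    s=get_state();R=np.array(s['tool_rot']);t=np.array(s['tcp_pos'])
    c,n=np.cos(np.radians(yaw)),np.sin(np.radians(yaw))
    G=np.array([[-n,c,0],[c,n,0],[0,0,-1.]])
    w=np.degrees(cv2.Rodrigues(R.T@G)[0].ravel());d=R.T@(np.array(p)-t)/10
    print('t',round(s['time_s'],2),'tcp',t.round(1),'yaw',round(np.degrees(np.arctan2(R[1,1],R[0,1])),1),'F',np.array(s['contact_force']).round(1),'w',round(s['width'],1),'q',np.array(s['joint_positions']).round(0))
    print('CMD',w.round(2),d.round(2))
E
python3 -c "
from h import *
go([538.5,121,190],5)"
```

```text
t 1.73 tcp [488.5 212.7 215.6] yaw 5.4 F [ 1.2  0.1 -0.1] w 42.6 q [ 11.  -1. 107.   0.  74.   6.]
CMD [ 0.05 -0.01  0.39] [-9.6   4.12  2.56]
```

Emit:
move_arm(commands="0 0 0.4 -9.6 4.1 2.5 0;0 0 0.4 -9.6 4.1 2.5 0;0 0 0.4 -9.6 4.1 2.5 0;0 0 0.4 -9.6 4.1 2.5 0;0 0 0.4 -9.6 4.1 2.5 0")

```text
time_s: 2.15
tcp_pos: [537.9, 121.8, 190.0]
tool_rot: [[-0.085, 0.996, -0.001], [0.996, 0.085, 0.0], [0.0, -0.001, -1.0]]
contact_force: [-0.4, 0.2, -0.3]
width: 43.0
```

```bash
python3 -c "
from h import *
go([538.5,121,126],5)
for c in('side',):
    im,d=camera(c);cv2.imwrite('pics/k_'+c+'.png',cv2.resize(im[140:260,220:360,::-1],None,fx=5,fy=5,interpolation=cv2.INTER_CUBIC))
"
```

```text
t 2.15 tcp [537.9 121.8 190. ] yaw 4.9 F [-0.4  0.2 -0.3] w 43.0 q [  1.   3. 106.   0.  71.  -4.]
CMD [-0.05 -0.02 -0.12] [-0.09  0.06  6.4 ]
```

View pics/k_side.png

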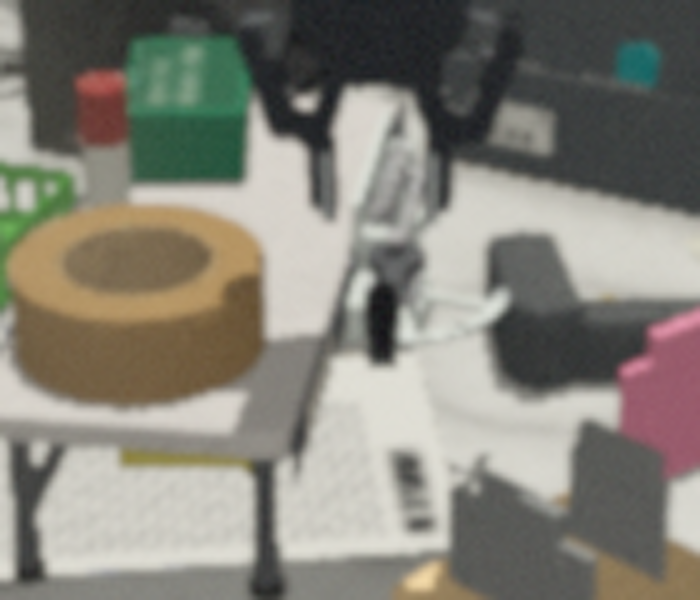

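The open fingers (columns 325 and 435) straddle the knob (380, 320), well clear of the tape, so I'm descending.

Emit:
move_arm(commands="0 0 0 0 0 4 0;0 0 0 0 0 6.4 0;0 0 0 0 0 6.4 0;0 0 0 0 0 6.4 0;0 0 0 0 0 6.4 1;0 0 0 0 0 6.4 1;0 0 0 0 0 6.4 1;0 0 0 0 0 6.4 1;0 0 0 0 0 6.4 1;0 0 0 0 0 6.4 1")

```text
time_s: 3.03
tcp_pos: [539.0, 123.5, 128.9]
tool_rot: [[-0.088, 0.996, 0.003], [0.996, 0.088, 0.001], [0.001, 0.004, -1.0]]
contact_force: [-3.1, 2.2, 6.5]
width: 16.3
```

```bash
python3 -c "
from h import *
s=get_state();go([538.5,121,126],5)
H=np.array([548.1,16.7]);t=np.array(s['tcp_pos']);R=np.array(s['tool_rot'])
r=t[:2]-H;a0=np.degrees(np.arctan2(-r[0],r[1]));print('lever ang',a0,np.linalg.norm(r))
for a in range(10,51,5):
    e=np.radians(a);p=np.append(H+105*np.array([-np.sin(e),np.cos(e)]),t[2])
    print(a,'wz',round(-(a-a0),1),(R.T@(p-t)/10).round(2))
"
```

```text
t 3.03 tcp [539.  123.5 128.9] yaw 5.0 F [-3.1  2.2  6.5] w 16.3 q [  1.   8. 108.   0.  64.  -4.]
CMD [ 0.2  -0.05  0.02] [-0.24 -0.08  0.29]
lever ang 4.856181236127141 107.17476869077727
10 wz -5.1 [-0.26 -0.94 -0.  ]
15 wz -10.1 [-0.38 -1.85 -0.01]
20 wz -15.1 [-0.57 -2.74 -0.01]
25 wz -20.1 [-0.85 -3.62 -0.01]
30 wz -25.1 [-1.2  -4.46 -0.02]
35 wz -30.1 [-1.62 -5.28 -0.02]
40 wz -35.1 [-2.11 -6.05 -0.02]
45 wz -40.1 [-2.67 -6.78 -0.03]
50 wz -45.1 [-3.29 -7.45 -0.03]
```

Emit:
move_arm(commands="0 0 0 0 0 -0.2 1;0 0 -5 -0.1 -0.85 -0.3 1;0 0 -10 -0.2 -1.75 -0.3 1;0 0 -15 -0.4 -2.65 -0.3 1;0 0 -20 -0.67 -3.55 -0.3 1;0 0 -25 -1.02 -4.4 -0.3 1;0 0 -30 -1.44 -5.2 -0.3 1;0 0 -35 -1.93 -5.97 -0.3 1;0 0 -40 -2.5 -6.7 -0.3 1;0 0 -40 -2.5 -6.7 -0.3 1", grip_force=30)

```text
time_s: 3.87
tcp_pos: [470.4, 93.1, 129.0]
tool_rot: [[-0.709, 0.705, -0.005], [0.705, 0.709, 0.003], [0.006, -0.001, -1.0]]
contact_force: [-8.5, 5.8, 2.3]
width: 16.4
```

```bash
python3 -c "
from h import *
s=get_state();go([473.9,90.9,129],45)
H=np.array([548.1,16.7]);t=np.array(s['tcp_pos'])
r=t[:2]-H;print('ang',np.degrees(np.arctan2(-r[0],r[1])),np.linalg.norm(r))
"
```

```text
t 3.87 tcp [470.4  93.1 129. ] yaw 45.2 F [-8.5  5.8  2.3] w 16.4 q [ -2.  -2. 118.   0.  64. -48.]
CMD [-0.09 -0.34  0.17] [-0.4   0.09  0.  ]
ang 45.46429119307239 108.97552501284862
```

Emit:
move_arm(commands="0 0 0 0 0 0 0.3;0 0 0 0 0 0 0.1;0 0 0 0 0 0 0;0 0 0 0 0 0 0;0 0 0 0 0 -3 0;0 0 0 0 0 -7 0;0 0 0 0 0 -7 0;0 0 0 0 0 -7 0")

```text
time_s: 4.53
tcp_pos: [475.4, 91.9, 202.5]
tool_rot: [[-0.707, 0.707, 0.007], [0.707, 0.707, -0.0], [-0.005, 0.004, -1.0]]
contact_force: [0.1, 0.0, -0.2]
width: 42.9
```

```bash
python3 -c "
from h import *
go([459.9,220,150],53.2)
"
```

```text
t 4.53 tcp [475.4  91.9 202.5] yaw 45.0 F [ 0.1  0.  -0.2] w 42.9 q [ -2.  -7. 115.  -0.  72. -48.]
CMD [ 0.23  0.31 -8.18] [10.17  7.94  5.24]
```

Emit:
move_arm(commands="0.2 0.3 -8 10.2 7.9 2 0;0.2 0.3 -8 10.2 7.9 4 0;0.2 0.3 -8 10.2 7.9 5 0;0.2 0.3 -8 10.2 7.9 5 0;0.2 0.3 -8 10.2 7.9 5 0;0.2 0.3 -8 10.2 7.9 5 0")

```text
time_s: 5.03
tcp_pos: [455.9, 220.2, 147.9]
tool_rot: [[-0.8, 0.6, -0.009], [0.6, 0.8, -0.0], [0.007, -0.006, -1.0]]
contact_force: [-0.1, 0.0, 1.4]
width: 42.7
```

```bash
python3 -c "
from h import *
go([459.9,220,72],53.2)
im,d=camera('top');np.save('top1.npy',d)
a=cv2.resize(im[200:265,270:400,::-1],None,fx=6,fy=6,interpolation=cv2.INTER_CUBIC)
s,_=camera('side');b=cv2.resize(s[190:240,260:390,::-1],None,fx=6,fy=6,interpolation=cv2.INTER_CUBIC)[:210]
b=cv2.resize(s[195:290,290:390,::-1],(420,399) ,interpolation=cv2.INTER_CUBIC)
b=b[:209] if 0 else cv2.resize(b,(220,209))
cv2.imwrite('pics/l2.png',a)
cv2.imwrite('pics/s2.png',cv2.resize(s[150:300,240:400,::-1],None,fx=4,fy=4,interpolation=cv2.INTER_CUBIC))
"
```

```text
t 5.03 tcp [455.9 220.2 147.9] yaw 53.1 F [-0.1  0.   1.4] w 42.7 q [ 13.   0. 114.   0.  67. -40.]
CMD [-0.32 -0.4  -0.08] [-0.39  0.27  7.58]
```

View pics/l2.png

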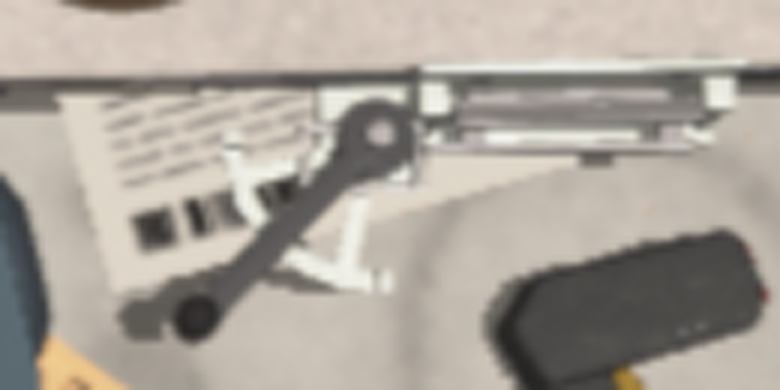

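View pics/s2.png

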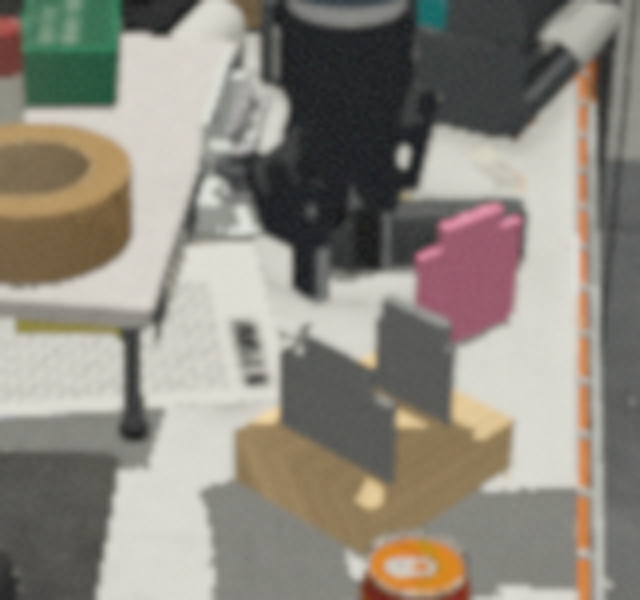

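Run:
```python
from h import *
np.set_printoptions(precision=1,suppress=True)
f=lambda x,y:(270+x/6-.4,200+y/6-.4)
k=ray('top',*f(196,317),151);h=ray('top',*f(380,133),125);print(k,h,'ang',np.degrees(np.arctan2(h[0]-k[0],k[1]-h[1])),np.linalg.norm((k-h)[:2]))
c=lambda p:((pix('side',p)[0]-240)*4,(pix('side',p)[1]-150)*4)
print('tcp',np.array(c([456,220,148])))
u=np.array([-.8,.6,0])
for s,z in((-45,36),(-45,79),(-25,79),(-25,103),(25,103),(25,79),(45,79),(45,36)):print(s,z,np.array(c(np.array([459.9,220,z])+u*s)))
print('narrow',[np.array(c(np.array([417.5,164.4,103])+u*s)) for s in(-25,25)])
# side depth fit
d=camera('side')[1]
p,r,cc=cloud('side',d);m=(p[:,2]>45)&(p[:,2]<110)&(p[:,0]>405)&(p[:,0]<510)&(p[:,1]>188)&(p[:,1]<265)
q=p[m];s=(q[:,:2]-[459.9,220])@u[:2];
for z in range(45,110,6):
    w=(abs(q[:,2]-z)<3);print(z,w.sum(),s[w].min() if w.any() else 0,s[w].max() if w.any() else 0,((q[w][:,:2]-[459.9,220])@[.6,.8]).mean())
```

```text
[474.3  92.8 151. ] [548.1  16.7 125. ] ang 44.09829931005603 106.09085018092536
tcp [339.  285.5]
-45 36 [273.4 417. ]
-45 79 [274.1 357.4]
-25 79 [298.4 370.2]
-25 103 [299.  335.8]
25 103 [362.7 368.5]
25 79 [361.5 403.6]
45 79 [387.7 417.4]
45 36 [385.  478.9]
narrow [array([378.9, 293.1]), array([442.6, 323.7])]
45 33 -42.108214960668874 46.39008155630479 -1.5302935706586096
51 66 -43.91209491322293 46.196453945131 -1.7535836020147093
57 57 -41.387110213704595 46.5553104537433 -1.5275712642645256
63 65 -41.72726333562682 48.03957715536942 -0.966234606684121
69 64 -40.3314464851906 48.48300336987072 -1.234662360643417
75 62 -41.55771000746072 49.69816233799113 -1.202386099523801
81 60 -42.929386493708535 46.814588769635066 -0.7513130560027589
87 72 -42.13324253006704 46.9569627668406 -1.2820148158047495
93 38 -19.787304307784325 28.856276966580232 -0.6821869573910145
99 66 -23.127097192669407 27.40021690622975 -2.4471374178132375
105 10 -16.247273957906057 23.583766699791475 -1.2042405346351166
```

Emit:
move_arm(commands="0 0 0 0 0 1 0;0 0 0 0 0 1 0;0 0 0 0 0 1 0")

```text
time_s: 5.43
tcp_pos: [456.5, 219.4, 138.7]
tool_rot: [[-0.798, 0.602, -0.007], [0.602, 0.798, 0.0], [0.006, -0.004, -1.0]]
contact_force: [0.0, -0.8, -0.8]
width: 42.6
```

```bash
python3 -c "
from h import *
go([459.9,220,72],53.2)"
```

```text
t 5.43 tcp [456.5 219.4 138.7] yaw 53.0 F [ 0.  -0.8 -0.8] w 42.6 q [ 13.   1. 114.   0.  65. -40.]
CMD [-0.23 -0.36 -0.24] [-0.28  0.28  6.67]
```

Emit:
move_arm(commands="-0.2 -0.4 -0.2 -0.3 0.3 3 0;-0.2 -0.4 -0.2 -0.3 0.3 6.6 0;-0.2 -0.4 -0.2 -0.3 0.3 6.6 0;-0.2 -0.4 -0.2 -0.3 0.3 6.6 0;-0.2 -0.4 -0.2 -0.3 0.3 6.6 1;-0.2 -0.4 -0.2 -0.3 0.3 6.6 1;-0.2 -0.4 -0.2 -0.3 0.3 6.6 1;-0.2 -0.4 -0.2 -0.3 0.3 6.6 1;-0.2 -0.4 -0.2 -0.3 0.3 6.6 1;-0.2 -0.4 -0.2 -0.3 0.3 6.6 1", grip_force=60)

```text
time_s: 6.27
tcp_pos: [461.2, 219.8, 75.8]
tool_rot: [[-0.802, 0.598, 0.002], [0.598, 0.802, -0.004], [-0.004, -0.002, -1.0]]
contact_force: [-4.5, -6.1, 9.9]
width: 7.8
```

```bash
python3 -c "
from h import *
go([459.9,220,170],53.2)"
```

```text
t 6.27 tcp [461.2 219.8  75.8] yaw 53.3 F [-4.5 -6.1  9.9] w 7.8 q [ 13.   7. 115.  -0.  58. -40.]
CMD [-0.1   0.2   0.09] [ 0.08 -0.08 -9.42]
```

Emit:
move_arm(commands="0 0 0 0 0 -1 1;0 0 0 0 0 -3 1;0 0 0 0 0 -6 1;0 0 0 0 0 -9 1;0 0 0 0 0 -12 1;0 0 0 0 0 -15 1;0 0 0 0 0 -16.5 1;0 0 0 0 0 -16.5 1;0 0 0 0 0 -16.5 1")

```text
time_s: 7.02
tcp_pos: [460.9, 221.1, 239.9]
tool_rot: [[-0.801, 0.599, 0.005], [0.599, 0.801, 0.0], [-0.004, 0.003, -1.0]]
contact_force: [0.2, -0.5, -1.1]
width: 7.8
```

```bash
python3 -c "
from h import *
go([556,-62.5,240],0.3)"
```

```text
t 7.02 tcp [460.9 221.1 239.9] yaw 53.2 F [ 0.2 -0.5 -1.1] w 7.8 q [ 13.  -5. 109.  -0.  76. -40.]
CMD [ 0.27  0.11 52.93] [-2.460e+01 -1.702e+01  2.000e-02]
```

Emit:
move_arm(commands="0.2 0 53 -24.6 -17 0 1;0.2 0 53 -24.6 -17 0 1;0.2 0 53 -24.6 -17 0 1;0.2 0 53 -24.6 -17 0 1;0.2 0 53 -24.6 -17 0 1;0.2 0 53 -24.6 -17 0 1;0.2 0 53 -24.6 -17 0 1;0.2 0 53 -24.6 -17 0 1;0.2 0 53 -24.6 -17 0 1;0.2 0 53 -24.6 -17 0 1")

```text
time_s: 7.85
tcp_pos: [554.6, -62.4, 236.6]
tool_rot: [[-0.004, 1.0, -0.005], [1.0, 0.004, -0.0], [-0.0, -0.005, -1.0]]
contact_force: [0.5, 1.2, -1.2]
width: 8.0
```

Run:
```python
from h import *
np.set_printoptions(precision=1,suppress=True)
go([563,-62.5,207],0.3)
im,d=camera('top');im2,d2=camera('side')
cv2.imwrite('pics/m.png',np.hstack([cv2.resize(im[180:280,290:410,::-1],(480,400),interpolation=cv2.INTER_CUBIC),cv2.resize(im2[100:220,240:330,::-1],(300,400),interpolation=cv2.INTER_CUBIC)]))
p,r,c=cloud('side',d2);x,y,z=p.T
m=(x>530)&(x<585)&(y>-125)&(y<10)&(z>155)&(z<235);q=p[m];print('side',m.sum(),q.min(0),q.max(0))
for lo in range(150,250,8):
    w=q[(q[:,2]>lo)&(q[:,2]<lo+8)]
    if len(w):print(lo,len(w),w.mean(0),w[:,1].min(),w[:,1].max())
```

```text
t 7.85 tcp [554.6 -62.4 236.6] yaw 0.3 F [ 0.5  1.2 -1.2] w 8.0 q [-18.   2. 102.  -0.  76. -18.]
CMD [-0.3  0.  -0. ] [-0.   0.8  3. ]
side 146 [ 547.3 -105.8  169. ] [554.2 -10.7 234.5]
166 4 [549.3 -33.6 169.9] -58.52726462140777 -16.36424922811193
174 20 [549.4 -43.4 177.2] -99.27687959557375 -11.736648630463378
182 22 [549.6 -46.2 185.1] -105.83315248372446 -13.89063853773473
190 21 [549.6 -46.8 194.3] -101.5655286601891 -11.06048908781736
198 12 [550.4 -31.6 201.4] -101.0149731479055 -10.675642902690242
206 25 [549.1 -47.1 209.4] -100.74507203596727 -12.506983000025457
214 19 [549.7 -39.7 218.2] -95.66791047568904 -13.145187216377963
222 14 [549.7 -34.5 225.9] -75.40617653568097 -14.674057786969342
230 9 [550.4 -25.1 232.3] -54.031515106335746 -10.779004998651772
```

View pics/m.png

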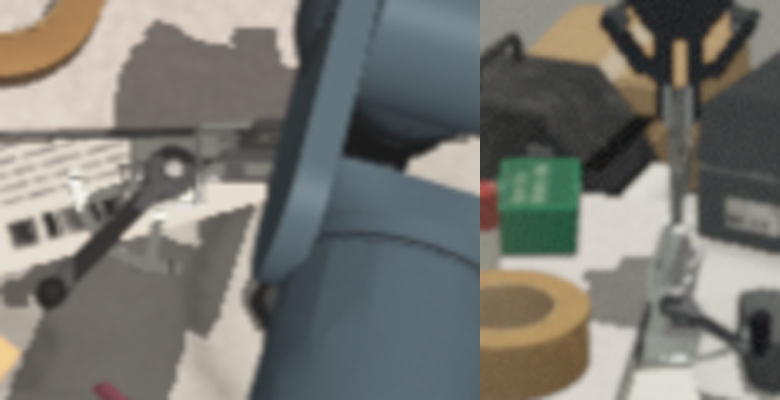

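Emit:
move_arm(commands="-0.3 0 0 -0.15 0.5 1 1;-0.3 0 0 -0.15 0.5 2.5 1;-0.3 0 0 -0.15 0.5 3.5 1;-0.3 0 0 -0.15 0.5 3.5 1;-0.3 0 0 -0.15 0.5 3.5 1;-0.3 0 0 -0.15 0.5 3.5 1")

```text
time_s: 8.45
tcp_pos: [560.8, -63.9, 204.0]
tool_rot: [[-0.005, 1.0, 0.004], [1.0, 0.005, -0.002], [-0.002, 0.004, -1.0]]
contact_force: [0.3, -0.3, -1.3]
width: 7.9
```

```bash
python3 -c "
from h import *
go([564,-63.5,200],0.3)"
```

```text
t 8.45 tcp [560.8 -63.9 204. ] yaw 0.3 F [ 0.3 -0.3 -1.3] w 7.9 q [-18.   4. 103.  -0.  72. -18.]
CMD [ 0.24  0.13 -0.03] [0.04 0.32 0.4 ]
```

Emit:
move_arm(commands="0.2 0 0 0 0 0.45 1;0.2 0 0 0 0 0.45 1;0.2 0 0 0 0.2 0.45 1;0.2 0 0 0 0.4 0.45 1;0.2 0 0 0 0.6 0.45 1;0.2 0 0 0 0.6 0.45 1")

```text
time_s: 8.95
tcp_pos: [566.4, -64.2, 199.2]
tool_rot: [[-0.004, 1.0, -0.001], [1.0, 0.004, -0.002], [-0.002, -0.001, -1.0]]
contact_force: [-2.0, -0.5, 0.9]
width: 7.9
```

Emit:
move_arm(commands="0 0 0 0 0.2 0 1;0 0 0 0 0.3 0 1;0 0 0 0 0.3 0 1")

```text
time_s: 9.2
tcp_pos: [567.7, -64.2, 198.8]
tool_rot: [[-0.004, 1.0, -0.006], [1.0, 0.004, -0.002], [-0.002, -0.006, -1.0]]
contact_force: [-8.2, -0.2, 4.3]
width: 7.9
```

Emit:
move_arm(commands="0 0 0 0 -0.53 0 1;0 0 0 0 -0.53 0 1;0 0 0 0 -0.53 0.5 1;0 0 0 0 -0.53 1 1;0 0 0 0 -0.53 1.5 1;0 0 0 0 -0.53 2 1;0 0 0 0 -0.53 2.4 1;0 0 0 0 -0.53 2.4 1")

```text
time_s: 9.87
tcp_pos: [563.6, -64.0, 173.6]
tool_rot: [[-0.004, 1.0, -0.002], [1.0, 0.004, -0.001], [-0.001, -0.002, -1.0]]
contact_force: [-0.5, 0.2, -0.5]
width: 8.0
```

```bash
python3 -c "
from h import *
go([564.5,-63.5,170],0.3)"
```

```text
t 9.87 tcp [563.6 -64.  173.6] yaw 0.2 F [-0.5  0.2 -0.5] w 8.0 q [-18.   7. 104.  -0.  69. -18.]
CMD [-0.11  0.08 -0.07] [0.05 0.09 0.36]
```

Emit:
move_arm(commands="0 0 0 0 0.05 0.3 1;0 0 0 0 0.05 0.6 1;0 0 0 0 0.05 0.9 1;0 0 0 0 0.05 1.1 1;0 0 0 0 0.05 1.1 1")

```text
time_s: 10.28
tcp_pos: [565.1, -64.3, 164.5]
tool_rot: [[-0.004, 1.0, 0.001], [1.0, 0.004, -0.002], [-0.002, 0.001, -1.0]]
contact_force: [-0.6, 1.0, 3.2]
width: 7.9
```

Emit:
move_arm(commands="0 0 0 0 0 0.2 1;0 0 0 0 0 0.4 1;0 0 0 0 0 0.5 1;0 0 0 0 0 0.5 1")

```text
time_s: 10.62
tcp_pos: [565.2, -64.3, 159.5]
tool_rot: [[-0.004, 1.0, 0.001], [1.0, 0.004, -0.002], [-0.002, 0.001, -1.0]]
contact_force: [-1.2, 0.6, 5.7]
width: 8.0
```

Emit:
move_arm(commands="0 0 0 0 0 0.2 1;0 0 0 0 0 0.3 1;0 0 0 0 0 0.3 1;0 0 0 0 0 0.3 1")

```text
time_s: 10.95
tcp_pos: [565.5, -64.4, 157.9]
tool_rot: [[-0.004, 1.0, 0.002], [1.0, 0.004, -0.003], [-0.003, 0.002, -1.0]]
contact_force: [-2.5, 1.1, 10.1]
width: 8.8
```

Emit:
move_arm(commands="0 0 0 0 0 0.1 1;0 0 0 0 0 0.2 1;0 0 0 0 0 0.2 1;0 0 0 0 0 0.2 1")

```text
time_s: 11.28
tcp_pos: [565.8, -64.5, 157.8]
tool_rot: [[-0.004, 1.0, 0.002], [1.0, 0.004, -0.003], [-0.003, 0.002, -1.0]]
contact_force: [-6.8, 2.7, 19.3]
width: 8.5
```

Run:
```python
from h import *
np.set_printoptions(precision=1,suppress=True)
go([564.5,-63.5,156],0.3)
im2,d2=camera('side')
cv2.imwrite('pics/f.png',cv2.resize(im2[130:210,260:340,::-1],None,fx=7,fy=7,interpolation=cv2.INTER_CUBIC))
```

```text
t 11.28 tcp [565.8 -64.5 157.8] yaw 0.3 F [-6.8  2.7 19.3] w 8.5 q [-18.   8. 105.  -0.  68. -18.]
CMD [ 0.1  0.2 -0. ] [ 0.1 -0.1  0.2]
```

View pics/f.png

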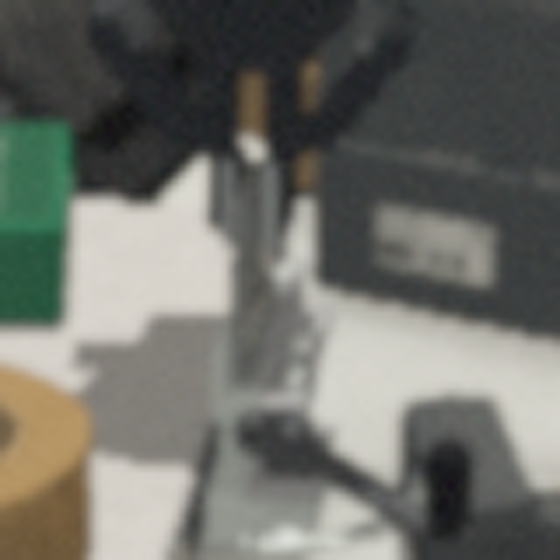

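Emit:
move_arm(commands="0 0 0 0 -0.1 0 1;0 0 0 0 -0.1 0 1;0 0 0 0 -0.1 0 1;0 0 0 0 -0.1 0 1;0 0 0 0 -0.1 0 1;0 0 0 0 -0.1 0 1")

```text
time_s: 11.83
tcp_pos: [565.5, -64.5, 157.8]
tool_rot: [[-0.004, 1.0, 0.004], [1.0, 0.004, -0.003], [-0.003, 0.004, -1.0]]
contact_force: [-2.4, 2.9, 18.4]
width: 8.1
```

Run:
```python
from h import *
np.set_printoptions(precision=1,suppress=True)
go([564.5,-63.5,156],0.3)
im,d=camera('top');im2,d2=camera('side')
cv2.imwrite('pics/f2.png',np.hstack([cv2.resize(im[170:310,230:390,::-1],(480,420),interpolation=cv2.INTER_CUBIC),cv2.resize(im2[170:310,240:340,::-1],(300,420),interpolation=cv2.INTER_CUBIC)]))
p,r,c=cloud('side',d2);x,y,z=p.T
m=(x>545)&(x<585)&(y>-112)&(y<-10)&(z>143)&(z<215)
w=p[m];print(len(w),np.percentile(w[:,2],[50,95,99]),w[:,1].min(),w[:,1].max())
```

```text
t 11.83 tcp [565.5 -64.5 157.8] yaw 0.2 F [-2.4  2.9 18.4] w 8.1 q [-18.   8. 105.  -0.  67. -18.]
CMD [ 0.2  0.2 -0.1] [ 0.1 -0.1  0.2]
281 [181.4 211.  214.2] -81.21185173415347 -13.207038814812677
```

View pics/f2.png

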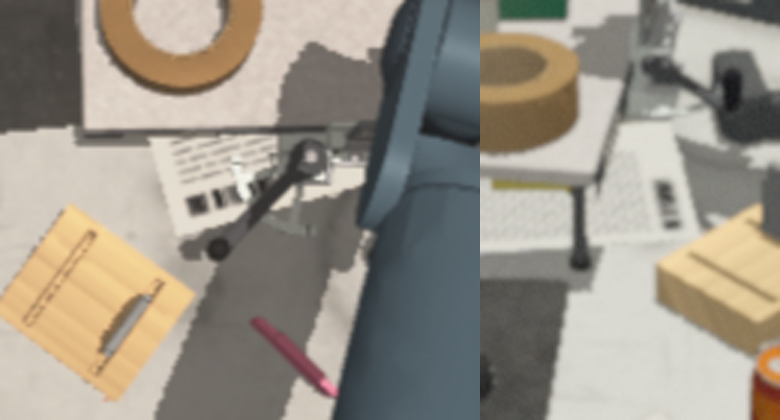

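The narrow holder is still in the rack, the wide slot is empty and the lever is at about 45°. The push reads 18 N against a hard stop, so I'm handing in.

```bash
python3 -c "
from station import *
close_job();s=get_state();print(s['time_s'],s['tcp_pos'],s['contact_force'],s['width'])"
```

```text
the job is handed in; nothing more can be done
the job is handed in; nothing more can be done
```

The job is handed in at about 12 s on the robot's clock: the lever is at its middle mark and the wide holder is held pressed home behind the open lip.

- **Lever:** I swung it by the knob. The camera puts it at about 44° and the arm's own position at about 45°, within measuring error. The last picture shows it unmoved since.
- **Holder:** I gripped the wide holder by its tab, lifted it out of the rack and turned it 53° so the label faces out. I did not see the label itself. I inferred its side from the plain back that the side camera showed while it stood in the rack.
- **Fully home:** I touched the back plate to find the slot, then pushed down. The spring force rose as expected, about 3 N and then 6 N. After that came a hard stop, with the TCP height unchanged at 157.8 mm while the push rose from 10 to 19 N. That puts the underside at about 90 mm. My rougher camera estimate of the home height was 88 mm, a 2 mm difference within depth noise.
- **At hand-in:** the gripper was still pushing down with about 18 N, more than the 7.2 N the spring needs. The narrow holder stood in its slot; the tape, pen and can showed no sign of having been moved. The state could not be read again after handing in.

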